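# Shut the knifemaker's tool chest

## Robot

A 6-joint arm with a two-finger parallel gripper is mounted at the origin on the work surface. World frame = base frame: x ahead of the robot, y to its left, z up, the work surface at z = 0. Lengths are in m, angles in rad, forces in N, time in s.
With the tool pointing down it reaches from about 0.325 to 1 m from the base axis. Payload 5.1 kg.
Tool frame: the origin (TCP) lies midway between the tips of the shut fingers; the grasp point (between the pads) lies 19 mm behind it (manip.grip_point_offset is the distance from the TCP to the grasp point, in m); z points along the fingers, y is the line along which they close (so a half turn about z gives the same grasp; the last joint's range is limited). The gripper opens to 85 mm and grips with 20 to 120 N. Pads are 22 mm wide; open, the fingers measure 114 mm over their backs; the gripper's body (76 mm by 85 mm) begins 54 mm behind the grasp point. The pads swing forward as they close: fully open they stand 13 mm farther back than shut.
Start: joints at [-1.224, 0.124, 1.65, -0, 1.367, -0.083], TCP at [0.271, -0.591, 0.198] pointing down, gripper open.
Joint ranges: [-2.61, 2.61], [-1.02, 2.33], [0.03, 2.71], [-1.35, 4.49], [0.32, 2.68], [-2.91, 2.91]. Speed limits (rad/s): [2.57, 2.57, 3.14, 3.14, 3.14, 3.14].

## Interface

Orientations are given as [roll, pitch, yaw] about the fixed x, y, z axes, in that order (R = Rz(yaw) Ry(pitch) Rx(roll)).
In Python, from plant import readout, snapshot, job_done, look_for, landmark_of, manip gives the robot as it stands.
- The arm moves only by the tool move_arm, never from a script. Its argument "plan" is one flat list of numbers, 7 for each row, row after row: the shift along the tool's x, y, z in m, then the turn, a rotation vector about the tool's x, y, z in rad, then the finger opening in m, from 0 to 0.0854. In form: [dx, dy, dz, ax, ay, az, claw, dx, dy, dz, ax, ay, az, claw, ...]. A call has 1 to 20 rows; each row shifts and turns the commanded pose from where the row before left it, along the tool's axes as they then stand; what a row does not reach is not made up. A row lasts 1/12 s, in which the tool goes at most 41.7 mm and 7.16 degrees, less where a joint would pass 70% of its speed; a pose out of reach is approached as far as the arm can. A call is refused whole if a number of a shift passes 0.0417 or a number of a turn 0.125, either way. A call with a gripper value outside its range is refused whole. The fingers move at their own pace and stop on an object; "force" is the grip in N (left out, the last holds). Time passes only in rows, so rows that do not move let the fingers close. It gives the time, the measured TCP pose, the force, the opening and the grip force at its end, in the units of the state.
- readout.get_obs(): the state, without advancing time (a new reading comes with each control period).
- snapshot(name): name is "scene" or "side" or "wrist"; returns a dict with "image" (420x560x3 uint8, blue, green, red), "depth" (420x560 float32, m along the optical axis (not along the pixel's ray), 0 where there is no reading), "fx", "fy", "cx", "cy" (pixels), "R" (3x3) and "t" (3): a world point X has camera coordinates R X + t. Camera axes: x right, y down, z forward; pixel columns grow to the right and rows downward; lengths in m; the calibration is good to about 2 mm. A picture is of the moment at which its call begins.
- job_done(): hands the job in; it is judged then, once.
Trained networks look in a picture, given as the dict that the camera call returned (one of the last four; its "shot" number tells which), for a name from the list of things; names that differ only in an ending like _2 or _b are one class to them, and where a whole thing is asked for, a point or a joint stands for the part that bears it (a point fixed in the world has none). Each returns a list of dicts, best first, with "confidence" (0 to 1); they miss things now and then, are a little off and sometimes report something else, mostly with a low value. They report only what shows in the picture. A call takes as long as a camera call.
- look_for(picture, name): "centre" ([x, y, z] in m, in world coordinates, good to about 4 mm: the middle of the surface that is visible of it).
- landmark_of(picture, name): "centre" ([x, y, z] in m, in world coordinates, good to about 4 mm: a listed point, or the origin of a listed thing).
The state is a dict: "t": time; "joint_positions": joint angles; "joint_vel": joint speeds; "joint_efforts": joint torques, N m; "ee_pos": TCP position; "ee_rot": TCP orientation; "ft_force": force on the tool from outside, world axes, zero at the start; "torque": the same for the moment, N m; "opening": finger opening in m; "grasp_force": force on a finger pad.
Only numpy, scipy, OpenCV 4.12 (cv2) and the standard library are available. Lean on these libraries where they do the work, as an engineer would, in place of code of your own. Each camera call takes 0.05 s, during which the arm holds its last target. There are 200 camera calls.

## Task

Shut the wooden tool chest on the bench with the fingertips: push both open drawers fully home so that their fronts are flush with the chest, and push the raised lid over and down until it lies shut, letting it down gently without slamming it. Nothing is picked up: leave the knife in the chest and everything standing or lying around it where it is.

Things in the scene. Friction and masses are not known exactly. Their poses are not given: they have to be found in the camera images.
- chest: wooden tool chest, firm on the bench (it does not shift): 160 mm deep (x), 380 wide (y), 108 high to the rim, 124 with the lid shut. Its x axis points from the front (drawer side, towards the robot) to the hinged back, z up; origin at the centre of its underside; turned up to 0.25 rad either way. Under the lid is an open till 38 mm deep, tins at its right end; below, two drawers side by side
- lid (a joint): lid angle, rad: 0 = shut, lying level on the rim; about 1.57 = standing upright on the back rim; limit 1.7. It starts between 1.0 and 1.5. Stiff hinge: the lid stays at whatever angle it is left, down to nearly shut, and takes about 1 N (nearly shut) to 4 N (upright) at 110 mm from the hinge to push down
- lid_hinge (a point): middle of the lid's hinge line, on the chest's back top edge (in the chest's frame x = +80 mm, y = 0, z = 108 mm). The hinge line runs along the chest's y axis. The lid is a board 162 mm from hinge line to free edge, 384 mm wide; its outer (top) face is 16 mm from the hinge line, measured square to the board
- lid_edge (a point): middle of the lid's free edge, on its outer face; when shut it is above the chest's front at 124 mm height
- wide_drawer (a joint): how far the wide drawer is pulled out, m: 0 = fully home, its front flush with the chest's front; starts at 0.025 to 0.055. It slides along the chest's -x axis as it opens and takes about 3 N to push; it stays where it is left
- wide_knob (a point): middle of the outer end of the round brass knob of the wide (226 mm) drawer on the left (+y side). The knob is 18 mm across, stands 22 mm off the drawer's front and its axis is 37 mm above the bench; front panel 226 x 46 mm, from 14 to 60 mm above the bench
- narrow_drawer (a joint): the same for the narrow drawer (starts at 0.025 to 0.055, 0 = fully home)
- narrow_knob (a point): middle of the outer end of the knob of the narrow (112 mm) drawer on the right (-y side); knob and heights as for the wide drawer; front panel 112 x 46 mm
- till_knife: small knife, 200 mm long and 20 mm thick, lying flat along the chest's length on the till floor inside the chest, below its rim (the lid clears it); origin under the bolster; not to be touched
- glue_bottle: white bottle, 36 mm wide, 105 mm high, standing on the bench just in front of the chest between the two drawers; origin at the centre of its foot
- pin_jar: jar, 60 mm wide, 85 mm high, standing beside the chest's left (+y) end; origin at the centre of its foot
- scales: two wooden handle slabs in a stack, 45 x 125 x 22 mm, lying beside the chest's right (-y) end; origin under the centre
- chef_knife: kitchen knife, 325 mm long, 46 mm deep, 20 mm thick, lying on the bench at the left; origin under the bolster
- hammer: hammer lying on the bench at the front right; origin under its middle
- file: flat file with a wooden handle, 320 mm long, 20 mm thick, lying on the bench at the right; origin under where blade and handle meet
- mug: white mug, 80 mm wide, 92 mm high, standing at the left, towards the back; origin at the centre of its foot

How it is judged:
By the outcome, as a careful person would: the job done as asked, in the order asked, and still so for the second after the job is handed in, with the robot touching nothing.
It also fails if it takes over 61 s, if anything falls off the work surface, if the arm or the gripper's body presses on something with over 40 N, if the wrist force passes 120 N, or if a joint passes its speed limit or range.

## Working session

There is one attempt and no reset: what is moved stays moved. The work goes in short steps, Python scripts to look and compute and a tool call to move; the robot and the scene stay as the last step left them, time stands still between calls to the robot, and variables do not carry over. Pictures are saved under pics/ and viewed, at most 10 in all, crops included, and the job is handed in when it is done.

Besides the shell and the picture viewer there is one more tool, called as a command line: name --argument value ..., lists and objects as JSON in quotes. move_arm: Moves the arm, as the interface text tells. Its arguments: {"type":"object","properties":{"plan":{"type":"array","items":{"type":"number"}},"force":{"type":"number"}},"required":["plan"]}

```bash
mkdir -p pics; ls; python3 - <<'E'
from plant import readout, snapshot, look_for, landmark_of, manip
import cv2, numpy as np
o=readout.get_obs(); print(o['t'],o['ee_pos'],o['ee_rot'],o['opening'])
ims=[]
for c in ['scene','side']:
    p=snapshot(c); ims.append(p['image']); cv2.imwrite(f'pics/{c}0.png',p['image'])
    print(c, 'cam at', (-np.array(p['R']).T@np.array(p['t'])).round(3))
    for n in ['chest','lid_hinge','lid_edge','wide_knob','narrow_knob','glue_bottle','pin_jar','scales','till_knife','hammer','chef_knife','file','mug']:
        r=landmark_of(p,n); print(n,[(np.round(d['centre'],3).tolist(),round(d['confidence'],2)) for d in r[:2]])
print(readout.get_obs()['t'])
E
```

```text
pics
0.0 [ 0.27060385 -0.5902591   0.19657208] [-3.13955420e+00 -1.87636885e-04  4.29781411e-01] 0.0853397386658149
scene cam at [ 0.003 -0.983  1.432]
chest [([0.618, 0.079, 0.003], 0.96), ([0.639, 0.081, 0.26], 0.51)]
lid_hinge [([0.698, 0.072, 0.107], 0.75)]
lid_edge [([0.637, 0.08, 0.261], 0.9), ([0.434, 0.071, 0.003], 0.42)]
wide_knob [([0.491, 0.157, 0.04], 0.67)]
narrow_knob [([0.475, -0.027, 0.037], 0.7)]
glue_bottle [([0.433, 0.071, 0.0], 0.75), ([0.64, 0.082, 0.262], 0.49)]
pin_jar [([0.611, 0.328, 0.0], 0.42), ([0.431, 0.07, -0.001], 0.38)]
scales [([0.624, -0.192, -0.002], 0.93)]
till_knife [([0.683, 0.398, -0.001], 0.69), ([0.617, 0.103, 0.068], 0.52)]
hammer []
chef_knife []
file [([0.562, -0.516, 0.0], 0.86), ([0.619, 0.103, 0.07], 0.28)]
mug [([0.682, 0.398, -0.001], 0.75)]
side cam at [0.264 1.224 1.426]
chest [([0.613, 0.083, 0.004], 0.73), ([0.611, 0.332, -0.003], 0.44)]
lid_hinge [([0.695, 0.076, 0.109], 0.63), ([0.641, 0.083, 0.256], 0.19)]
lid_edge [([0.641, 0.082, 0.26], 0.56), ([0.34, -0.451, 0.002], 0.43)]
wide_knob [([0.486, 0.155, 0.037], 0.6)]
narrow_knob [([0.474, -0.025, 0.036], 0.53)]
glue_bottle [([0.297, 0.458, 0.0], 0.51), ([0.432, 0.072, 0.002], 0.5)]
pin_jar [([0.568, -0.517, -0.001], 0.65), ([0.61, 0.334, -0.0], 0.64)]
scales [([0.628, -0.194, -0.002], 0.47)]
till_knife [([0.621, 0.105, 0.072], 0.53), ([0.567, -0.516, -0.002], 0.21)]
hammer [([0.338, -0.452, -0.0], 0.61)]
chef_knife [([0.294, 0.464, 0.001], 0.78)]
file [([0.569, -0.517, -0.003], 0.85)]
mug [([0.677, 0.397, 0.001], 0.8)]
1.4
```

View pics/scene0.png

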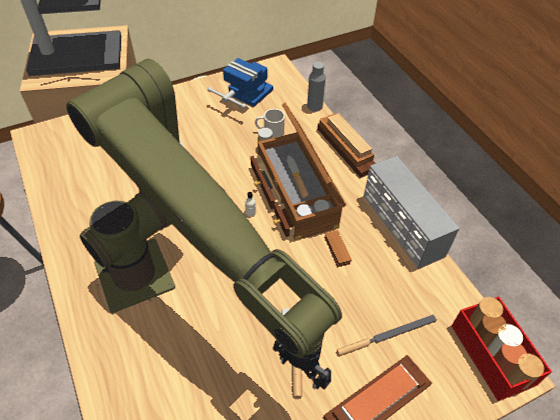

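View pics/side0.png

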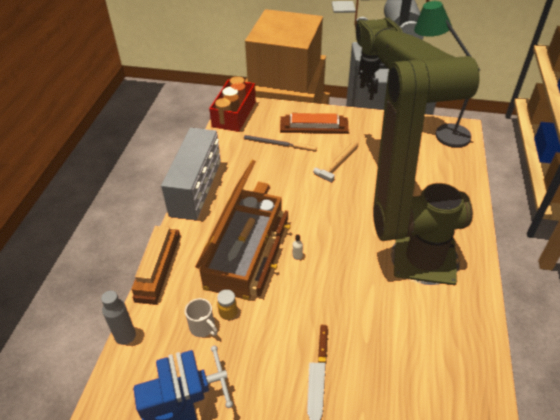

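The scene view shows the chest at about (300,185) with its lid raised at (310,150), both drawers open on the robot side and the bottle at (250,205). The side view agrees: the lid leans forward over the back, and the jar (227,303) and bottle (297,245) stand clear. Next I'll measure the yaw and lid angle from depth.

```bash
cat > h.py <<'E'
import numpy as np
from scipy.spatial.transform import Rotation as Ro
from scipy.linalg import logm
from plant import readout
def cloud(p):
    d=p['depth']; v,u=np.nonzero(d>0); z=d[v,u]
    c=np.c_[(u-p['cx'])/p['fx']*z,(v-p['cy'])/p['fy']*z,z]
    return (c-np.array(p['t']))@np.array(p['R'])
def tool(psi,beta): # tool x along chest x (yaw psi), fingers tilted forward by beta
    return Ro.from_euler('z',psi)*Ro.from_euler('x',np.pi)*Ro.from_euler('y',beta)
def step(pos,R,n,p0=None,R0=None):
    o=readout.get_obs(); p0=o['ee_pos'] if p0 is None else p0
    R0=Ro.from_euler('xyz',o['ee_rot']) if R0 is None else R0
    T=np.eye(4); T[:3,:3]=(R0.inv()*R).as_matrix(); T[:3,3]=R0.inv().apply(np.array(pos)-p0)
    L=np.real(logm(T)); w=[L[2,1],L[0,2],L[1,0]]
    print('n',n,'row',np.round(np.r_[L[:3,3],w]/n,4).tolist())
E
python3 - <<'E'
from h import *
from plant import snapshot, landmark_of
import numpy as np
for c in ['scene','side']:
    p=snapshot(c); X=cloud(p)
    m=(X[:,2]>.14)&(X[:,2]<.245)&(abs(X[:,1]-.08)<.19)&(X[:,0]>.58)&(X[:,0]<.76)
    Q=X[m]
    # robust plane
    for _ in range(4):
        c0=np.median(Q,0); n=np.linalg.svd(Q-Q.mean(0),full_matrices=False)[2][2]; r=(Q-Q.mean(0))@n; Q=Q[abs(r)<max(.004,1.5*r.std())]
    n*=np.sign(n[0]); print(c,len(Q),'n',n.round(3),'yaw',np.arctan2(n[1],n[0]).round(3),'theta',np.arctan2(np.hypot(n[0],n[1]),n[2]).round(3),'resid',r.std().round(4),Q.mean(0).round(3))
    # drawer fronts/knobs: heights 15-60, front region
    for n_ in ['wide_knob','narrow_knob','chest','lid_hinge','lid_edge']:
        print(n_,[np.round(d['centre'],4).tolist() for d in landmark_of(p,n_)[:1]])
    # front rim edge: z ~0.108, min x per y
    m=(abs(X[:,2]-.106)<.004)&(X[:,0]>.48)&(X[:,0]<.62); R=X[m]
    ys=np.arange(-.1,.26,.01); e=[(y,np.percentile(R[abs(R[:,1]-y)<.006][:,0],5)) for y in ys if (abs(R[:,1]-y)<.006).sum()>3]
    if len(e)>4:
        e=np.array(e); f=np.polyfit(e[:,0],e[:,1],1); print('rim x at y: slope',f, 'res',np.std(np.polyval(f,e[:,0])-e[:,1]))
E
```

```text
scene 127 n [ 0.891 -0.086  0.447] yaw -0.096 theta 1.108 resid 0.0002 [0.666 0.061 0.193]
wide_knob [[0.4918, 0.1584, 0.0357]]
narrow_knob [[0.4769, -0.0286, 0.0383]]
chest [[0.6167, 0.0785, 0.0005]]
lid_hinge [[0.6966, 0.0713, 0.1044]]
lid_edge [[0.6394, 0.083, 0.2609]]
rim x at y: slope [0.09243155 0.52565846] res 0.0011900165842385869
side 256 n [ 0.89  -0.084  0.447] yaw -0.094 theta 1.107 resid 0.0011 [0.675 0.116 0.194]
wide_knob [[0.4891, 0.1542, 0.0349]]
narrow_knob [[0.4759, -0.0243, 0.0352]]
chest [[0.6143, 0.0812, 0.0038]]
lid_hinge [[0.6961, 0.0749, 0.1104]]
lid_edge [[0.6389, 0.0791, 0.2576]]
rim x at y: slope [0.08895485 0.52902942] res 0.002716361171450741
```

```bash
python3 - <<'E'
from h import *
step([.4245,-.0216,.16],tool(-.094,.5),20)
E
```

```text
n 20 row [0.0119, -0.0272, 0.0044, -0.0065, 0.0244, 0.0256]
```

move_arm --plan '[0.0119,-0.0272,0.0044,-0.0065,0.0244,0.0256,0,0.0119,-0.0272,0.0044,-0.0065,0.0244,0.0256,0,0.0119,-0.0272,0.0044,-0.0065,0.0244,0.0256,0,0.0119,-0.0272,0.0044,-0.0065,0.0244,0.0256,0,0.0119,-0.0272,0.0044,-0.0065,0.0244,0.0256,0,0.0119,-0.0272,0.0044,-0.0065,0.0244,0.0256,0,0.0119,-0.0272,0.0044,-0.0065,0.0244,0.0256,0,0.0119,-0.0272,0.0044,-0.0065,0.0244,0.0256,0,0.0119,-0.0272,0.0044,-0.0065,0.0244,0.0256,0,0.0119,-0.0272,0.0044,-0.0065,0.0244,0.0256,0,0.0119,-0.0272,0.0044,-0.0065,0.0244,0.0256,0,0.0119,-0.0272,0.0044,-0.0065,0.0244,0.0256,0,0.0119,-0.0272,0.0044,-0.0065,0.0244,0.0256,0,0.0119,-0.0272,0.0044,-0.0065,0.0244,0.0256,0,0.0119,-0.0272,0.0044,-0.0065,0.0244,0.0256,0,0.0119,-0.0272,0.0044,-0.0065,0.0244,0.0256,0,0.0119,-0.0272,0.0044,-0.0065,0.0244,0.0256,0,0.0119,-0.0272,0.0044,-0.0065,0.0244,0.0256,0,0.0119,-0.0272,0.0044,-0.0065,0.0244,0.0256,0,0.0119,-0.0272,0.0044,-0.0065,0.0244,0.0256,0]'

```text
t: 3.67
ee_pos: [0.417, -0.0174, 0.1575]
ee_rot: [-3.14, -0.503, -0.095]
ft_force: [0.2, -0.5, -0.2]
opening: 0.0001
grasp_force: 0.0
```

```bash
python3 - <<'E'
from h import *
o=readout.get_obs(); print(o['t'],o['joint_positions'],o['ft_force'])
step([.4245,-.0216,.033],tool(-.094,.5),8)
E
```

```text
3.6667 [-0.21434749 -0.86732666  2.51219426  0.06974079  0.99773916  1.42831103] [ 0.23599208 -0.46841998 -0.19876755]
n 8 row [-0.0066, 0.0004, 0.0141, -0.0001, -0.0004, -0.0001]
```

```bash
python3 - <<'E'
from h import *
step([.437,-.0228,.033],tool(-.094,.5),8)
E
```

```text
n 8 row [-0.0052, 0.0004, 0.0149, -0.0001, -0.0004, -0.0001]
```

move_arm --plan '[-0.005,0.0004,0.0149,0,0,0,0,-0.005,0.0004,0.0149,0,0,0,0,-0.005,0.0004,0.0149,0,0,0,0,-0.005,0.0004,0.0149,0,0,0,0,-0.005,0.0004,0.0149,0,0,0,0,-0.005,0.0004,0.0149,0,0,0,0,-0.005,0.0004,0.0149,0,0,0,0,-0.005,0.0004,0.0149,0,0,0,0,0,0,0,0,0,0,0]'

```text
t: 4.42
ee_pos: [0.4357, -0.0234, 0.0292]
ee_rot: [-3.14, -0.493, -0.094]
ft_force: [-1.0, -0.6, -0.5]
opening: 0.0002
grasp_force: 0.0
```

```bash
python3 - <<'E'
from h import *
import cv2
from plant import snapshot
o=readout.get_obs(); print(o['t'],o['joint_positions'])
a=[snapshot(c)['image'][130:300,160:360] if c=='side' else snapshot(c)['image'][130:260,190:350] for c in ['side']]
cv2.imwrite('pics/s1.png',cv2.resize(a[0],None,fx=3.5,fy=3.5))
step([.497,-.0285,.033],tool(-.094,.5),12)
E
```

```text
4.4167 [-0.22076943 -0.59230392  2.59863502  0.1018689   0.64879891  1.3774756 ]
n 12 row [0.0045, -0.0001, 0.0023, -0.0001, 0.0004, 0.0]
```

View pics/s1.png

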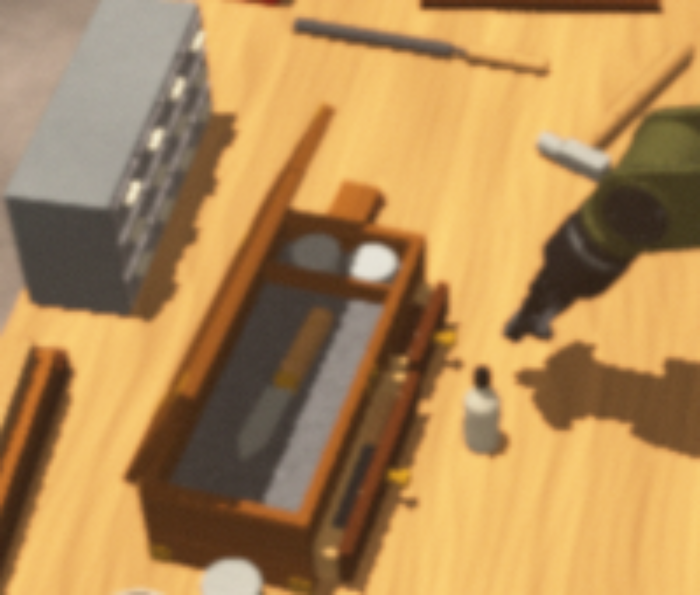

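The closed fingers (520,330 in the crop) are in line with the narrow knob (445,338) and well clear of the bottle (482,420). Pushing.

move_arm --plan '[0.0045,-0.0001,0.0022,0,0,0,0,0.0045,-0.0001,0.0022,0,0,0,0,0.0045,-0.0001,0.0022,0,0,0,0,0.0045,-0.0001,0.0022,0,0,0,0,0.0045,-0.0001,0.0022,0,0,0,0,0.0045,-0.0001,0.0022,0,0,0,0,0.0045,-0.0001,0.0022,0,0,0,0,0.0045,-0.0001,0.0022,0,0,0,0,0.0045,-0.0001,0.0022,0,0,0,0]'

```text
t: 5.22
ee_pos: [0.4836, -0.0272, 0.0349]
ee_rot: [-3.141, -0.499, -0.093]
ft_force: [-0.5, 0.4, 0.2]
opening: 0.0001
grasp_force: 0.0
```

```bash
cat > look.py <<'E'
import sys,cv2
from h import *
from plant import snapshot, landmark_of
ex=np.array([.9956,-.0939]); ey=np.array([.0939,.9956]); c0=np.array([.615,.081])
p=snapshot('side')
for n in ['narrow_knob','wide_knob','glue_bottle','lid_edge']:
    print(n,[(np.round([ (np.array(d['centre'])[:2]-c0)@ex,(np.array(d['centre'])[:2]-c0)@ey,d['centre'][2]],4).tolist(),round(d['confidence'],2)) for d in landmark_of(p,n)[:2]])
o=readout.get_obs(); t=o['ee_pos']; print(o['t'],'tcp chest',((t[:2]-c0)@ex).round(4),((t[:2]-c0)@ey).round(4),t[2].round(4),o['ft_force'].round(1))
if len(sys.argv)>1: cv2.imwrite('pics/'+sys.argv[1],cv2.resize(p['image'][130:300,160:360],None,fx=3.5,fy=3.5))
E
python3 look.py s2.png
```

```text
narrow_knob [([-0.1269, -0.1174, 0.0365], 0.85), ([0.0088, -0.5984, -0.0008], 0.66)]
wide_knob [([-0.1322, 0.0637, 0.0358], 0.56)]
glue_bottle [([-0.1818, -0.0256, 0.002], 0.76), ([0.0308, 0.3224, 0.0011], 0.28)]
lid_edge [([0.0393, -0.2747, -0.0032], 0.48)]
5.4667 tcp chest -0.1214 -0.1201 0.0347 [0.  0.5 0. ]
```

View pics/s2.png

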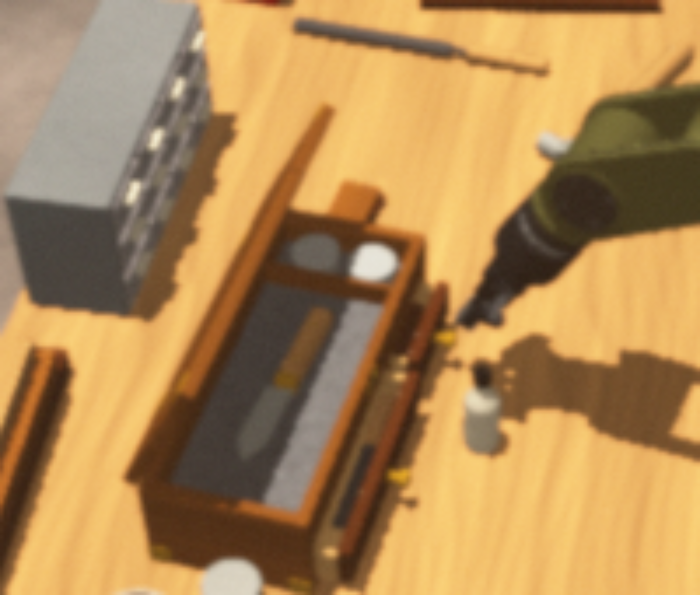

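The tip (465,320) is just short of the knob (448,338) and the drawer hasn't moved yet. I'll continue the push.

move_arm --plan '[0.0026,0,0.0014,0,0,0,0,0.0026,0,0.0014,0,0,0,0,0.0026,0,0.0014,0,0,0,0,0.0026,0,0.0014,0,0,0,0,0.0026,0,0.0014,0,0,0,0]'

```text
t: 5.88
ee_pos: [0.4982, -0.0287, 0.0352]
ee_rot: [-3.141, -0.5, -0.093]
ft_force: [0.7, -0.1, 0.0]
opening: 0.0004
grasp_force: 0.0
```

```bash
python3 look.py && python3 - <<'E'
from plant import snapshot
import cv2, numpy as np
a=snapshot('side')['image'][190:250,260:320]; b=snapshot('wrist')['image']
cv2.imwrite('pics/s3.png',np.hstack([cv2.resize(a,(420,420),interpolation=cv2.INTER_CUBIC),b[:, :380]]) if 0 else np.hstack([cv2.resize(a,(380,380),interpolation=cv2.INTER_CUBIC),cv2.resize(b,(420,380))]))
E
```

```text
narrow_knob [([-0.131, -0.119, 0.0341], 0.55)]
wide_knob [([-0.1342, 0.0623, 0.0355], 0.56)]
glue_bottle [([-0.1808, -0.0242, 0.0008], 0.67), ([0.0082, -0.5992, -0.0011], 0.65)]
lid_edge [([0.0244, 0.0016, 0.2592], 0.69)]
6.1333 tcp chest -0.1065 -0.1201 0.0349 [ 0.6 -0.3  0.7]
```

View pics/s3.png

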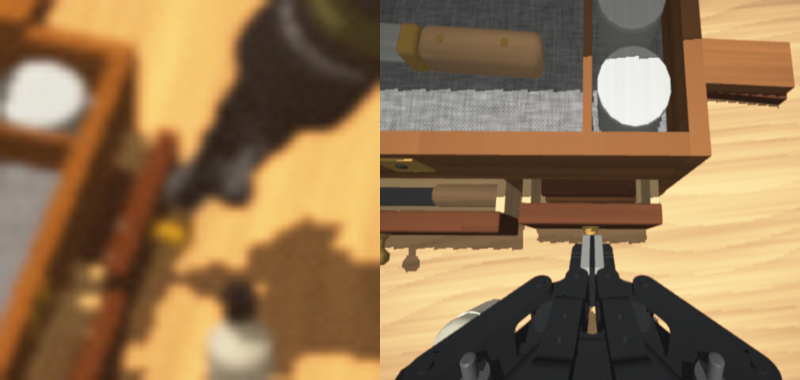

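```bash
python3 - <<'E'
from h import *
from plant import snapshot, landmark_of
o=readout.get_obs(); t=o['ee_pos']; R=Ro.from_euler('xyz',o['ee_rot']).as_matrix()
def pj(p,X):
    c=np.array(p['R'])@X+p['t']; return np.round([c[0]/c[2]*p['fx']+p['cx'],c[1]/c[2]*p['fy']+p['cy'],c[2]],1)
s=snapshot('side'); w=snapshot('wrist')
for n,X in [('tcp',t),('tcp-20z',t-R[:,2]*.02),('knobest',np.array([.476,-.0265,.037])),('knob-12mm', np.array([.488,-.0276,.037]))]:
    a=pj(s,X);b=pj(w,X); print(n,'side',a,'crop',(a[:2]-[260,190])*6.33,'wrist',b,'crop',(b[0]*.75+380,b[1]*380/420))
print('wrist knob',[np.round(d['centre'],4).tolist() for d in landmark_of(w,'narrow_knob')[:2]])
# depth-based: brass pixels in wrist
import cv2
hsv=cv2.cvtColor(w['image'],cv2.COLOR_BGR2HSV)
X=cloud(w); d=w['depth']; v,u=np.nonzero(d>0)
h=hsv[v,u]; m=(h[:,0]>17)&(h[:,0]<32)&(h[:,1]>150)&(h[:,2]>80)&(u>240)&(u<320)&(v>235)&(v<275)
print(m.sum(),X[m].min(0),np.median(X[m],0),X[m].max(0))
m=(abs(u-280)<30)&(v>250)&(v<275); print('tips',X[m].max(0),X[m].min(0))
E
```

```text
tcp side [283.6 226.2   1.9] crop [149.388 229.146] wrist [2.809e+02 2.499e+02 2.000e-01] crop (np.float64(590.675), np.float64(226.1))
tcp-20z side [286.2 223.3   1.9] crop [165.846 210.789] wrist [2.808e+02 2.638e+02 2.000e-01] crop (np.float64(590.6), np.float64(238.67619047619047))
knobest side [289.5 227.    1.9] crop [186.735 234.21 ] wrist [2.808e+02 2.838e+02 2.000e-01] crop (np.float64(590.6), np.float64(256.77142857142854))
knob-12mm side [286.3 226.3   1.9] crop [166.479 229.779] wrist [2.808e+02 2.647e+02 2.000e-01] crop (np.float64(590.6), np.float64(239.4904761904762))
wrist knob []
107 [ 0.49185044 -0.03496613  0.03892863] [ 0.49481231 -0.02772164  0.04243084] [ 0.49763398 -0.02217078  0.04560806]
tips [ 0.50008967 -0.00404035  0.08843169] [ 0.48102948 -0.05021129 -0.00217584]
```

The wrist view shows the tips lying just above the knob (590,230), with the panel right behind it. They can push the panel directly, so I'll continue forward.

move_arm --plan '[0.0026,0,0.0014,0,0,0,0,0.0026,0,0.0014,0,0,0,0,0.0026,0,0.0014,0,0,0,0,0.0026,0,0.0014,0,0,0,0]'

```text
t: 6.72
ee_pos: [0.51, -0.0297, 0.0352]
ee_rot: [-3.141, -0.5, -0.093]
ft_force: [-0.2, -0.3, 0.3]
opening: 0.0001
grasp_force: 0.0
```

```bash
python3 - <<'E'
from h import *
from plant import snapshot, landmark_of
import cv2
s=snapshot('side');w=snapshot('wrist')
print([np.round(d['centre'],4).tolist() for d in landmark_of(s,'narrow_knob')[:1]],[np.round(d['centre'],4).tolist() for d in landmark_of(w,'narrow_knob')[:1]])
X=cloud(w); d=w['depth']; v,u=np.nonzero(d>0); hsv=cv2.cvtColor(w['image'],cv2.COLOR_BGR2HSV); h=hsv[v,u]
# column profile through tips
for col in (262,272,280,288,300,340):
    print(col,[(r,*np.round(X[(u==col)&(v==r)][0],3)) for r in range(200,300,8) if ((u==col)&(v==r)).any()])
a=s['image'][200:240,265:305]; b=w['image'][190:300,200:360]
cv2.imwrite('pics/s4.png',np.hstack([cv2.resize(a,(380,380),interpolation=cv2.INTER_CUBIC),cv2.resize(b,(420,380),interpolation=cv2.INTER_CUBIC)]))
E
```

```text
[[0.4741, -0.0248, 0.0354]] []
262 [(200, np.float64(0.527), np.float64(-0.024), np.float64(0.108)), (208, np.float64(0.527), np.float64(-0.023), np.float64(0.093)), (216, np.float64(0.527), np.float64(-0.021), np.float64(0.073)), (224, np.float64(0.529), np.float64(-0.019), np.float64(0.038)), (232, np.float64(0.523), np.float64(-0.018), np.float64(0.038)), (240, np.float64(0.519), np.float64(-0.017), np.float64(0.027)), (248, np.float64(0.511), np.float64(-0.019), np.float64(0.06)), (256, np.float64(0.506), np.float64(-0.019), np.float64(0.061)), (264, np.float64(0.502), np.float64(-0.018), np.float64(0.061)), (272, np.float64(0.497), np.float64(-0.019), np.float64(0.078)), (280, np.float64(0.493), np.float64(-0.019), np.float64(0.084)), (288, np.float64(0.49), np.float64(-0.019), np.float64(0.09)), (296, np.float64(0.487), np.float64(-0.02), np.float64(0.106))]
272 [(200, np.float64(0.526), np.float64(-0.028), np.float64(0.109)), (208, np.float64(0.526), np.float64(-0.027), np.float64(0.093)), (216, np.float64(0.526), np.float64(-0.027), np.float64(0.073)), (224, np.float64(0.528)
[... 3301 characters left out ...]
float64(0.523), np.float64(-0.064), np.float64(0.072)), (224, np.float64(0.524), np.float64(-0.071), np.float64(0.037)), (232, np.float64(0.518), np.float64(-0.07), np.float64(0.038)), (240, np.float64(0.514), np.float64(-0.071), np.float64(0.028)), (248, np.float64(0.507), np.float64(-0.064), np.float64(0.06)), (256, np.float64(0.502), np.float64(-0.063), np.float64(0.059)), (264, np.float64(0.497), np.float64(-0.063), np.float64(0.06)), (272, np.float64(0.492), np.float64(-0.074), np.float64(0.001)), (280, np.float64(0.486), np.float64(-0.073), np.float64(-0.001)), (288, np.float64(0.48), np.float64(-0.072), np.float64(0.001)), (296, np.float64(0.474), np.float64(-0.071), np.float64(0.0))]
```

View pics/s4.png

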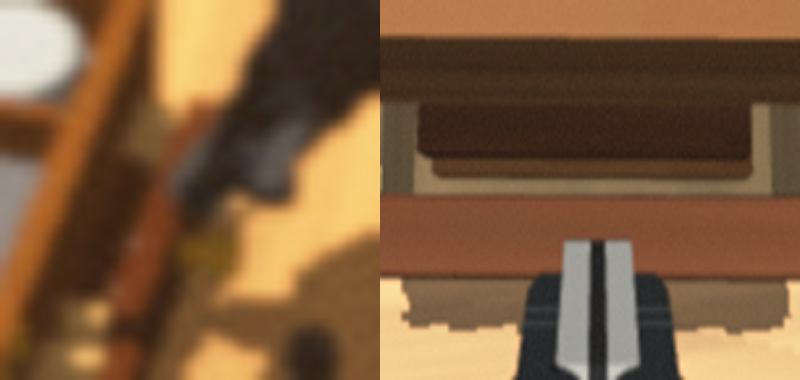

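The tips are lying over the top of the panel (595,245 in the right half). The real fingertip sits about 38 mm short of the reported TCP, so I'll back off and come in lower.

move_arm --plan '[-0.0105,0,-0.0058,0,0,0,0,-0.0105,0,-0.0058,0,0,0,0,-0.0105,0,-0.0058,0,0,0,0,-0.0105,0,-0.0058,0,0,0,0,0,0,0,0,0,0,0,-0.0027,0,0.005,0,0,0,0,-0.0027,0,0.005,0,0,0,0,-0.0027,0,0.005,0,0,0,0,-0.0027,0,0.005,0,0,0,0,0,0,0,0,0,0,0]'

```text
t: 7.75
ee_pos: [0.4607, -0.025, 0.0103]
ee_rot: [-3.14, -0.495, -0.094]
ft_force: [-0.8, -0.6, -0.5]
opening: -0.0001
grasp_force: 0.0
```

```bash
cat > tip.py <<'E'
from h import *
from plant import snapshot
o=readout.get_obs(); t=o['ee_pos']; R=Ro.from_euler('xyz',o['ee_rot']).as_matrix()
print(o['t'],t.round(4),o['ft_force'].round(1),o['joint_positions'].round(2))
w=snapshot('wrist'); X=(cloud(w)-t)@R
m=(abs(X[:,1])<.012)&(abs(X[:,0])<.02)&(X[:,2]>-.12)&(X[:,2]<.03)
Q=X[m]
for z in np.arange(-.11,.03,.01):
    q=Q[(Q[:,2]>=z)&(Q[:,2]<z+.01)]
    print(round(z,2),len(q),q[:,0].min().round(3) if len(q) else '',q[:,0].max().round(3) if len(q) else '')
print('cam in tool',R.T@(-np.array(w['R']).T@w['t']-t))
E
python3 tip.py
```

```text
7.75 [ 0.4607 -0.025   0.0103] [-0.8 -0.6 -0.5] [-0.21 -0.45  2.55  0.11  0.55  1.38]
-0.11 1657 0.005 0.019
-0.1 545 -0.006 0.018
-0.09 1381 -0.011 0.015
-0.08 974 -0.011 0.015
-0.07 521 -0.008 0.013
-0.06 525 0.006 0.012
-0.05 442 0.007 0.012
-0.04 49 0.007 0.012
-0.03 0  
-0.02 0  
-0.01 0  
-0.0 499 -0.016 -0.001
0.01 907 -0.005 0.016
0.02 24 0.013 0.02
0.03 0  
cam in tool [ 0.07952529  0.00089663 -0.17597486]
```

move_arm --plan '[-0.0024,0,0.0044,0,0,0,0,-0.0024,0,0.0044,0,0,0,0,0.0039,0,0.0021,0,0,0,0,0.0039,0,0.0021,0,0,0,0,0.0039,0,0.0021,0,0,0,0,0.0039,0,0.0021,0,0,0,0,0.0039,0,0.0021,0,0,0,0,0.0039,0,0.0021,0,0,0,0,0.0039,0,0.0021,0,0,0,0,0.0039,0,0.0021,0,0,0,0]'

```text
t: 8.63
ee_pos: [0.4976, -0.0286, 0.0028]
ee_rot: [-3.141, -0.499, -0.093]
ft_force: [-3.2, 0.3, 1.9]
opening: 0.0001
grasp_force: 1.4
```

Contact now, at about 3 N. I'll keep going.

move_arm --plan '[0.0026,0,0.0014,0,0,0,0,0.0026,0,0.0014,0,0,0,0,0.0026,0,0.0014,0,0,0,0,0.0026,0,0.0014,0,0,0,0,0.0018,0,0.001,0,0,0,0]'

```text
t: 9.05
ee_pos: [0.5112, -0.0299, 0.0028]
ee_rot: [-3.141, -0.499, -0.093]
ft_force: [-2.5, -1.0, 1.9]
opening: -0.0004
grasp_force: 1.3
```

move_arm --plan '[0.0018,0,0.001,0,0,0,0,0.0018,0,0.001,0,0,0,0,0.0009,0,0.0005,0,0,0,0]'

```text
t: 9.3
ee_pos: [0.5118, -0.0293, -0.0003]
ee_rot: [-3.14, -0.488, -0.093]
ft_force: [-25.4, 0.6, 15.4]
opening: -0.0001
grasp_force: 13.1
```

The narrow drawer is home: the force rose sharply at the stop. Retreating, rising and crossing to the wide drawer's lane.

move_arm --plan '[-0.0101,0,-0.0055,0,0,0,0,-0.0101,0,-0.0055,0,0,0,0,-0.0101,0,-0.0055,0,0,0,0,-0.0101,0,-0.0055,0,0,0,0,0,0,0,0,0,0,0,0.011,0,-0.0202,0,0,0,0,0.011,0,-0.0202,0,0,0,0,0.011,0,-0.0202,0,0,0,0,0.011,0,-0.0202,0,0,0,0,0.011,0,-0.0202,0,0,0,0,0,-0.0305,0,0,0,0,0,0,-0.0305,0,0,0,0,0,0,-0.0305,0,0,0,0,0,0,-0.0305,0,0,0,0,0,0,-0.0305,0,0,0,0,0,0,-0.0305,0,0,0,0,0,0,0,0,0,0,0,0]'

```text
t: 10.72
ee_pos: [0.4884, 0.1613, 0.119]
ee_rot: [-3.138, -0.501, -0.088]
ft_force: [0.1, -0.5, 0.6]
opening: 0.0002
grasp_force: 0.0
```

```bash
python3 look.py; python3 - <<'E'
from h import *
step([.4716,.1578,.002],tool(-.094,.5),8)
E
```

```text
narrow_knob [([-0.1022, -0.1169, 0.0363], 0.54)]
wide_knob [([-0.1342, 0.062, 0.0372], 0.96)]
glue_bottle [([-0.1837, -0.0242, 0.0047], 0.58), ([-0.2198, -0.5554, -0.0026], 0.35)]
lid_edge [([0.0408, -0.2776, -0.005], 0.67), ([0.0263, 0.0009, 0.2594], 0.59)]
10.9667 tcp chest -0.134 0.062 0.1178 [ 0.2  0.3 -0.7]
n 8 row [-0.0087, -0.0001, 0.0117, -0.0, 0.0001, -0.0001]
```

move_arm --plan '[-0.0087,0,0.0117,0,0,0,0,-0.0087,0,0.0117,0,0,0,0,-0.0087,0,0.0117,0,0,0,0,-0.0087,0,0.0117,0,0,0,0,-0.0087,0,0.0117,0,0,0,0,-0.0087,0,0.0117,0,0,0,0,-0.0087,0,0.0117,0,0,0,0,-0.0087,0,0.0117,0,0,0,0,0,0,0,0,0,0,0,0.0039,0,0.0021,0,0,0,0,0.0039,0,0.0021,0,0,0,0,0.0039,0,0.0021,0,0,0,0,0.0039,0,0.0021,0,0,0,0,0.0039,0,0.0021,0,0,0,0,0.0039,0,0.0021,0,0,0,0,0.0039,0,0.0021,0,0,0,0,0.0039,0,0.0021,0,0,0,0,0.0039,0,0.0021,0,0,0,0]'

```text
t: 12.47
ee_pos: [0.511, 0.154, 0.0025]
ee_rot: [-3.141, -0.499, -0.093]
ft_force: [-2.3, -0.5, 1.3]
opening: 0.0
grasp_force: 1.4
```

move_arm --plan '[0.0026,0,0.0014,0,0,0,0,0.0026,0,0.0014,0,0,0,0,0.0026,0,0.0014,0,0,0,0,0.0026,0,0.0014,0,0,0,0,0.0018,0,0.001,0,0,0,0,0.0013,0,0.0007,0,0,0,0]'

```text
t: 12.97
ee_pos: [0.5261, 0.1525, 0.0025]
ee_rot: [-3.141, -0.499, -0.093]
ft_force: [-3.5, -0.3, 1.5]
opening: 0.0
grasp_force: 1.3
```

move_arm --plan '[0.0018,0,0.001,0,0,0,0,0.0018,0,0.001,0,0,0,0]'

```text
t: 13.13
ee_pos: [0.5297, 0.1521, 0.0023]
ee_rot: [-3.141, -0.498, -0.094]
ft_force: [-16.6, 2.7, 10.8]
opening: 0.0001
grasp_force: 8.3
```

Both drawers are at their stops. Retreating and rising next, then I'll work out the lid push as a pure rotation about the hinge.

move_arm --plan '[-0.0101,0,-0.0055,0,0,0,0,-0.0101,0,-0.0055,0,0,0,0,-0.0101,0,-0.0055,0,0,0,0,-0.0101,0,-0.0055,0,0,0,0,0.0144,0,-0.0263,0,0,0,0,0.0144,0,-0.0263,0,0,0,0,0.0144,0,-0.0263,0,0,0,0,0.0144,0,-0.0263,0,0,0,0,0.0144,0,-0.0263,0,0,0,0,0.0144,0,-0.0263,0,0,0,0,0.0144,0,-0.0263,0,0,0,0,0.0144,0,-0.0263,0,0,0,0,0.0144,0,-0.0263,0,0,0,0,0.0144,0,-0.0263,0,0,0,0,0.0144,0,-0.0263,0,0,0,0,0.0144,0,-0.0263,0,0,0,0,0,0,0,0,0,0,0]'

```text
t: 14.55
ee_pos: [0.4873, 0.1568, 0.3722]
ee_rot: [-3.135, -0.513, -0.096]
ft_force: [1.1, -0.8, 1.1]
opening: -0.0001
grasp_force: 0.0
```

```bash
python3 look.py; cat > lid.py <<'E'
from h import *
psi=-.094; ex=np.array([np.cos(psi),np.sin(psi),0]); ey=np.array([-np.sin(psi),np.cos(psi),0]); ez=np.array([0,0,1.])
C=np.array([.615,.081,0])
W=lambda x,y,z: C+x*ex+y*ey+z*ez
H=(.08,.108)
def contact(th,beta,s=.13,off=0.,y=0.):
    n=np.array([np.sin(th),np.cos(th)]); q=s*np.array([-np.cos(th),np.sin(th)])+(.016+off)*n
    p=W(H[0]+q[0],y,H[1]+q[1]); R=tool(psi,beta)
    return p-R.apply([-.011,0,-.038]),R
E
python3 - <<'E'
from lid import *
from plant import snapshot
X=np.vstack([cloud(snapshot(c)) for c in ['scene','side']])
for x in np.arange(.7,1.0,.05):
    print(round(x,2),[ (round(q[:,2].max(),2) if len(q) else None) for y in np.arange(-.15,.3,.05) for q in [X[(abs(X[:,0]-x)<.025)&(abs(X[:,1]-y)<.025)]]])
p,R=contact(1.108,-.7,off=.04); print('pre',p, 'contact',contact(1.108,-.7)[0])
via=p+[.02,0,.13]; print('via',via); step(via,R,15)
E
```

```text
narrow_knob [([-0.0998, -0.119, 0.0375], 0.46)]
wide_knob [([0.0014, 0.0205, 0.0724], 0.67), ([-0.0993, 0.0656, 0.0355], 0.51)]
glue_bottle [([0.033, 0.3209, -0.003], 0.72), ([0.0821, -0.0008, 0.1084], 0.51)]
lid_edge [([0.0279, 0.0034, 0.2591], 0.83)]
14.8 tcp chest -0.137 0.0625 0.3602 [ 0.2 -0.4 -0.7]
0.7 [np.float64(0.01), np.float64(0.14), np.float64(0.16), np.float64(0.17), np.float64(0.17), np.float64(0.19), np.float64(0.2), np.float64(0.21), np.float64(0.22)]
0.75 [np.float64(0.01), np.float64(0.01), np.float64(0.01), np.float64(0.01), np.float64(0.01), np.float64(0.01), np.float64(0.01), np.float64(0.01), np.float64(0.12)]
0.8 [np.float64(0.17), np.float64(0.17), np.float64(0.17), np.float64(0.01), np.float64(0.01), np.float64(0.01), np.float64(0.01), np.float64(0.01), np.float64(0.01)]
0.85 [np.float64(0.17), np.float64(0.17), np.float64(0.17), np.float64(0.17), np.float64(0.05), np.float64(0.09), np.float64(0.09), np.float64(0.1), np.float64(0.1)]
0.9 [np.float64(0.17), np.float64(0.17), np.float64(0.17), np.float64(0.13), np.float64(0.05), np.float64(0.1), np.float64(0.09), np.float64(0.1), np.float64(0.09)]
0.95 [np.float64(0.17), np.float64(0.16), np.float64(0.17), np.float64(0.01), np.float64(0.03), np.float64(0.06), None, None, None]
1.0 [None, None, None, None, None, None, None, None, None]
pre [0.67075621 0.07574342 0.2131759 ] contact [0.63512192 0.07910295 0.19531782]
via [0.69075621 0.07574342 0.3431759 ]
n 15 row [0.0151, 0.004, -0.0003, 0.0001, -0.0798, 0.0001]
```

move_arm --plan '[0.0151,0.004,-0.0003,0,-0.08,0,0,0.0151,0.004,-0.0003,0,-0.08,0,0,0.0151,0.004,-0.0003,0,-0.08,0,0,0.0151,0.004,-0.0003,0,-0.08,0,0,0.0151,0.004,-0.0003,0,-0.08,0,0,0.0151,0.004,-0.0003,0,-0.08,0,0,0.0151,0.004,-0.0003,0,-0.08,0,0,0.0151,0.004,-0.0003,0,-0.08,0,0,0.0151,0.004,-0.0003,0,-0.08,0,0,0.0151,0.004,-0.0003,0,-0.08,0,0,0.0151,0.004,-0.0003,0,-0.08,0,0,0.0151,0.004,-0.0003,0,-0.08,0,0,0.0151,0.004,-0.0003,0,-0.08,0,0,0.0151,0.004,-0.0003,0,-0.08,0,0,0.0151,0.004,-0.0003,0,-0.08,0,0,0,0,0,0,0,0,0]'

```text
t: 16.23
ee_pos: [0.6938, 0.075, 0.3396]
ee_rot: [3.139, 0.72, -0.097]
ft_force: [0.5, 0.5, -4.6]
opening: -0.0
grasp_force: 0.0
```

```bash
python3 - <<'E'
from lid import *
o=readout.get_obs(); print(o['t'],o['joint_positions'].round(2))
p,R=contact(1.108,-.7,off=.04); p2,_=contact(1.108,-.7,off=.008)
step(p,R,10); step(p2,R,8,p,R)
E
```

```text
16.2333 [0.   0.67 0.84 0.09 2.35 1.71]
n 10 row [0.0065, 0.0001, 0.0111, 0.0, 0.002, -0.0002]
n 8 row [-0.0016, 0.0, 0.0037, 0.0, 0.0, 0.0]
```

move_arm --plan '[0.0065,0,0.0111,0,0.001,0,0,0.0065,0,0.0111,0,0.001,0,0,0.0065,0,0.0111,0,0.001,0,0,0.0065,0,0.0111,0,0.001,0,0,0.0065,0,0.0111,0,0.001,0,0,0.0065,0,0.0111,0,0.001,0,0,0.0065,0,0.0111,0,0.001,0,0,0.0065,0,0.0111,0,0.001,0,0,0.0065,0,0.0111,0,0.001,0,0,0.0065,0,0.0111,0,0.001,0,0,-0.0016,0,0.0037,0,0,0,0,-0.0016,0,0.0037,0,0,0,0,-0.0016,0,0.0037,0,0,0,0,-0.0016,0,0.0037,0,0,0,0,-0.0016,0,0.0037,0,0,0,0,-0.0016,0,0.0037,0,0,0,0,0,0,0,0,0,0,0]'

```text
t: 17.65
ee_pos: [0.6482, 0.0809, 0.216]
ee_rot: [-3.141, 0.691, -0.092]
ft_force: [0.4, 0.7, -0.4]
opening: 0.0001
grasp_force: 0.0
```

```bash
python3 - <<'E'
from lid import *
import cv2
from plant import snapshot
o=readout.get_obs(); print(o['t'],o['joint_positions'].round(2),o['ft_force'].round(1))
s=snapshot('side'); cv2.imwrite('pics/s5.png',cv2.resize(s['image'][130:300,160:360],None,fx=3,fy=3))
p,R=contact(1.108,-.7,off=0); print(p); step(p,R,5)
p,R=contact(1.108,-.7,off=-.002); p2,R2=contact(0,.408,off=-.002); step(p2,R2,60,p,R)
E
```

```text
17.65 [0.01 0.58 1.16 0.08 2.08 1.69] [ 0.4  0.7 -0.4]
[0.63512192 0.07910295 0.19531782]
n 5 row [0.0006, 0.0006, 0.0049, 0.0, -0.0019, 0.0002]
n 60 row [-0.0005, 0.0, 0.0019, 0.0, 0.0185, 0.0]
```

View pics/s5.png

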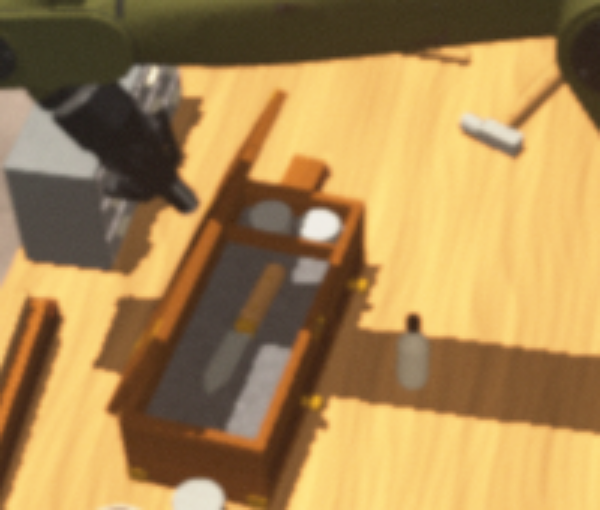

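The drawers show shut (knobs at 358,285 and 315,403 against the front), and the fingertips (185,205) are behind the lid. Making contact and starting the arc.

move_arm --plan '[0.0006,0.0003,0.0049,0,0,0,0,0.0006,0.0003,0.0049,0,0,0,0,0.0006,0.0003,0.0049,0,0,0,0,0.0006,0.0003,0.0049,0,0,0,0,0.0006,0.0003,0.0049,0,0,0,0,-0.0005,0,0.0019,0,0.0185,0,0,-0.0005,0,0.0019,0,0.0185,0,0,-0.0005,0,0.0019,0,0.0185,0,0,-0.0005,0,0.0019,0,0.0185,0,0,-0.0005,0,0.0019,0,0.0185,0,0,-0.0005,0,0.0019,0,0.0185,0,0,-0.0005,0,0.0019,0,0.0185,0,0,-0.0005,0,0.0019,0,0.0185,0,0,-0.0005,0,0.0019,0,0.0185,0,0,-0.0005,0,0.0019,0,0.0185,0,0]'

```text
t: 18.95
ee_pos: [0.6203, 0.0819, 0.1823]
ee_rot: [-3.141, 0.504, -0.093]
ft_force: [1.2, 0.2, 0.8]
opening: 0.0
grasp_force: 1.0
```

```bash
cat > th.py <<'E'
from lid import *
from plant import snapshot
from scipy.optimize import minimize
o=readout.get_obs(); R=Ro.from_euler('xyz',o['ee_rot']); corner=o['ee_pos']+R.apply([-.011,0,-.038])
d=corner-C; q=np.array([d@ex-H[0],d[2]-H[1]]); s=np.sqrt(q@q-.016**2)
thc=np.pi-np.arctan2(q[1],q[0])-np.arctan2(.016,s)
print('t',o['t'],'f',o['ft_force'].round(1),'corner theta',thc.round(3),'s',s.round(3),'y',(d@ey).round(3),'beta',-o['ee_rot'][1])
for c in ['scene','side']:
    X=cloud(snapshot(c))-C; x,y,z=X@ex-H[0],X@ey,X[:,2]-H[1]
    m=(abs(y)<.18)&(x>-.18)&(x<.05)&(z>.0)&(z<.2)&(np.hypot(x,z)<.175)&(np.hypot(x,z)>.05)&(abs(y)>.09)
    a=np.pi-np.arctan2(z[m],x[m]); h,e=np.histogram(a,np.arange(0,1.6,.04)); i=h.argmax()
    print(c,'lid face angle ~',[(round(e[j],2),int(h[j])) for j in np.argsort(-h)[:3]])
E
python3 th.py; python3 -c "
from lid import *
o=readout.get_obs()
p,R=contact(0,.408,off=-.002); step(p,R,46)"
```

```text
t 18.95 f [1.2 0.2 0.8] corner theta 0.919 s 0.13 y 0.001 beta -0.5037846867736384
scene lid face angle ~ [(np.float64(0.96), 193), (np.float64(1.0), 101), (np.float64(0.92), 88)]
side lid face angle ~ [(np.float64(1.0), 162), (np.float64(0.0), 126), (np.float64(0.96), 121)]
n 46 row [-0.0006, 0.0, 0.0021, -0.0, 0.0199, 0.0]
```

move_arm --plan '[-0.0006,0,0.002,0,0.019,0,0,-0.0006,0,0.002,0,0.019,0,0,-0.0006,0,0.002,0,0.019,0,0,-0.0006,0,0.002,0,0.019,0,0,-0.0006,0,0.002,0,0.019,0,0,-0.0006,0,0.002,0,0.019,0,0,-0.0006,0,0.002,0,0.019,0,0,-0.0006,0,0.002,0,0.019,0,0,-0.0006,0,0.002,0,0.019,0,0,-0.0006,0,0.002,0,0.019,0,0,-0.0006,0,0.002,0,0.019,0,0,-0.0006,0,0.002,0,0.019,0,0,-0.0006,0,0.002,0,0.019,0,0,-0.0006,0,0.002,0,0.019,0,0,-0.0006,0,0.002,0,0.019,0,0,-0.0006,0,0.002,0,0.019,0,0,-0.0006,0,0.002,0,0.019,0,0,-0.0006,0,0.002,0,0.019,0,0,-0.0006,0,0.002,0,0.019,0,0,-0.0006,0,0.002,0,0.019,0,0]'

```text
t: 20.72
ee_pos: [0.5965, 0.0841, 0.1483]
ee_rot: [-3.141, 0.124, -0.093]
ft_force: [1.0, -0.3, 0.9]
opening: 0.0
grasp_force: 0.6
```

```bash
python3 th.py; python3 -c "
from lid import *
p,R=contact(0.15,.258,off=-.002); step(p,R,20)"
```

```text
t 20.7167 f [ 1.  -0.3  0.9] corner theta 0.525 s 0.131 y 0.001 beta -0.12384826687852857
scene lid face angle ~ [(np.float64(0.56), 337), (np.float64(0.6), 291), (np.float64(0.64), 111)]
side lid face angle ~ [(np.float64(0.6), 348), (np.float64(0.64), 196), (np.float64(0.56), 139)]
n 20 row [-0.0005, 0.0001, 0.002, -0.0, 0.0192, 0.0001]
```

move_arm --plan '[-0.0005,0,0.002,0,0.019,0,0,-0.0005,0,0.002,0,0.019,0,0,-0.0005,0,0.002,0,0.019,0,0,-0.0005,0,0.002,0,0.019,0,0,-0.0005,0,0.002,0,0.019,0,0,-0.0005,0,0.002,0,0.019,0,0,-0.0005,0,0.002,0,0.019,0,0,-0.0005,0,0.002,0,0.019,0,0,-0.0005,0,0.002,0,0.019,0,0,-0.0005,0,0.002,0,0.019,0,0,-0.0005,0,0.002,0,0.019,0,0,-0.0005,0,0.002,0,0.019,0,0,-0.0005,0,0.002,0,0.019,0,0,-0.0005,0,0.002,0,0.019,0,0,-0.0005,0,0.002,0,0.019,0,0,-0.0005,0,0.002,0,0.019,0,0,-0.0005,0,0.002,0,0.019,0,0]'

```text
t: 22.23
ee_pos: [0.589, 0.0849, 0.1141]
ee_rot: [-3.141, -0.199, -0.093]
ft_force: [-0.6, 0.7, 2.1]
opening: 0.0001
grasp_force: 0.5
```

```bash
python3 th.py; python3 -c "
from lid import *
p,R=contact(0.0,.408,off=-.001); step(p,R,20)"
```

```text
t 22.2333 f [-0.6  0.7  2.1] corner theta 0.197 s 0.13 y 0.001 beta 0.19909248197349627
scene lid face angle ~ [(np.float64(0.24), 321), (np.float64(0.28), 233), (np.float64(0.32), 114)]
side lid face angle ~ [(np.float64(0.28), 268), (np.float64(0.24), 189), (np.float64(0.32), 149)]
n 20 row [-0.0002, 0.0001, 0.001, -0.0, 0.0106, 0.0001]
```

move_arm --plan '[-0.0002,0,0.001,0,0.0106,0,0,-0.0002,0,0.001,0,0.0106,0,0,-0.0002,0,0.001,0,0.0106,0,0,-0.0002,0,0.001,0,0.0106,0,0,-0.0002,0,0.001,0,0.0106,0,0,-0.0002,0,0.001,0,0.0106,0,0,-0.0002,0,0.001,0,0.0106,0,0,-0.0002,0,0.001,0,0.0106,0,0,-0.0002,0,0.001,0,0.0106,0,0,-0.0002,0,0.001,0,0.0106,0,0,-0.0002,0,0.001,0,0.0106,0,0,-0.0002,0,0.001,0,0.0106,0,0,-0.0002,0,0.001,0,0.0106,0,0,-0.0002,0,0.001,0,0.0106,0,0]'

```text
t: 23.5
ee_pos: [0.59, 0.0848, 0.1]
ee_rot: [-3.141, -0.347, -0.093]
ft_force: [-0.4, -0.7, -0.3]
opening: -0.0006
grasp_force: 0.4
```

```bash
python3 th.py; python3 -c "
from lid import *
p,R=contact(0.0,.408,off=0); step(p,R,12)"
```

```text
t 23.5 f [-0.4 -0.7 -0.3] corner theta 0.062 s 0.13 y 0.001 beta 0.34668753404689867
scene lid face angle ~ [(np.float64(0.12), 239), (np.float64(0.16), 210), (np.float64(0.2), 139)]
side lid face angle ~ [(np.float64(0.16), 215), (np.float64(0.12), 185), (np.float64(0.2), 169)]
n 12 row [-0.0001, 0.0001, 0.0005, -0.0001, 0.0052, 0.0001]
```

move_arm --plan '[-0.0001,0,0.0005,0,0.005,0,0,-0.0001,0,0.0005,0,0.005,0,0,-0.0001,0,0.0005,0,0.005,0,0,-0.0001,0,0.0005,0,0.005,0,0,-0.0001,0,0.0005,0,0.005,0,0,-0.0001,0,0.0005,0,0.005,0,0,-0.0001,0,0.0005,0,0.005,0,0,-0.0001,0,0.0005,0,0.005,0,0,-0.0001,0,0.0005,0,0.005,0,0,-0.0001,0,0.0005,0,0.005,0,0,-0.0001,0,0.0005,0,0.005,0,0]'

```text
t: 24.52
ee_pos: [0.5914, 0.0847, 0.0959]
ee_rot: [-3.141, -0.402, -0.093]
ft_force: [-7.6, -0.3, 10.6]
opening: -0.0002
grasp_force: 5.4
```

```bash
python3 th.py; python3 -c "
from lid import *
from plant import snapshot
for c in ['scene','side']:
    X=cloud(snapshot(c))-C; x,y,z=X@ex,X@ey,X[:,2]
    print(c,[(round(a,3),np.median(z[(abs(x-a)<.012)&(abs(y)<.17)&(abs(y)>.08)&(z>.09)&(z<.17)]).round(4)) for a in (-.065,-.03,.03,.065)])"
```

```text
t 24.5167 f [-7.6 -0.3 10.6] corner theta 0.02 s 0.129 y 0.001 beta 0.40184615765410236
scene lid face angle ~ [(np.float64(0.08), 258), (np.float64(0.12), 247), (np.float64(0.16), 138)]
side lid face angle ~ [(np.float64(0.12), 245), (np.float64(0.16), 195), (np.float64(0.08), 155)]
scene [(-0.065, np.float64(0.1224)), (-0.03, np.float64(0.1219)), (0.03, np.float64(0.122)), (0.065, np.float64(0.1222))]
side [(-0.065, np.float64(0.1243)), (-0.03, np.float64(0.1255)), (0.03, np.float64(0.1254)), (0.065, np.float64(0.1254))]
```

The lid is level at 0.124 m and pressed on the rim, so I'll lift straight off and verify.

move_arm --plan '[0.001,0,-0.003,0,0,0,0,0.006,0,-0.015,0,0,0,0,0.012,0,-0.026,0,0,0,0,0.012,0,-0.026,0,0,0,0,0.012,0,-0.026,0,0,0,0,0.012,0,-0.026,0,0,0,0,0.012,0,-0.026,0,0,0,0,0,0,0,0,0,0,0]'

```text
t: 25.38
ee_pos: [0.5984, 0.0845, 0.2659]
ee_rot: [-3.139, -0.414, -0.094]
ft_force: [1.3, 0.4, 1.2]
opening: 0.0002
grasp_force: 0.0
```

```bash
python3 look.py s6.png; python3 -c "
from lid import *
from plant import snapshot, landmark_of
p=snapshot('side'); X=cloud(p)-C; x,y,z=X@ex,X@ey,X[:,2]
print([(round(a,3),np.median(z[(abs(x-a)<.012)&(abs(y)<.17)&(abs(y)>.08)&(z>.09)&(z<.17)]).round(4)) for a in (-.065,-.03,.03,.065)])
p=snapshot('scene')
for n in ['narrow_knob','wide_knob','lid_edge','glue_bottle']:
  for d in landmark_of(p,n)[:1]:
    q=np.array(d['centre'])-C; print(n,(q@ex).round(4),(q@ey).round(4),q[2].round(4),round(d['confidence'],2))"
```

```text
narrow_knob [([-0.1039, -0.1203, 0.0364], 0.62), ([0.0017, 0.0004, 0.0031], 0.28)]
wide_knob [([-0.0982, 0.0625, 0.0392], 0.65), ([-0.0996, -0.1214, 0.0337], 0.23)]
glue_bottle [([-0.1819, -0.0272, 0.0048], 0.78)]
lid_edge [([-0.3547, 0.3476, 0.0007], 0.73), ([-0.0772, 0.0028, 0.1227], 0.61)]
25.6333 tcp chest -0.0212 0.0012 0.2545 [-0.8 -0.6 -1. ]
[(-0.065, np.float64(0.1252)), (-0.03, np.float64(0.1254)), (0.03, np.float64(0.1253)), (0.065, np.float64(0.1251))]
narrow_knob -0.0994 -0.1211 0.0381 0.56
wide_knob -0.0976 0.0649 0.0388 0.49
lid_edge -0.0815 0.0064 0.1258 0.81
glue_bottle -0.1822 -0.029 0.0014 0.5
```

View pics/s6.png

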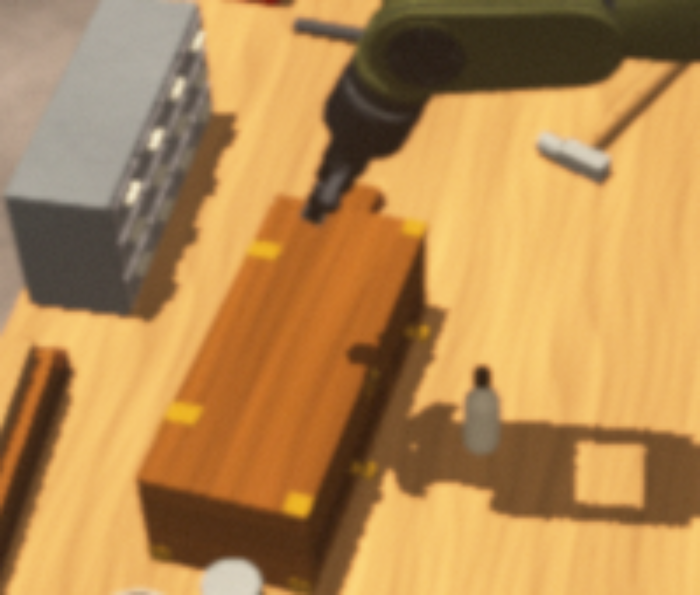

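The lid lies flat and shut (hinges at 265,250 and 183,413). Both knobs sit at the flush front (417,332 and 365,468), the bottle (482,415) hasn't moved, and the arm is clear. Handing in.

```bash
python3 -c "
from plant import job_done
print(job_done())"
```

```text
the job is handed in; nothing more can be done
None
```

The chest is shut and handed in after about 26 s of robot time: both drawers were pushed to their stops, then the lid was eased down flat on the rim, and the bottle and the things in view beside the chest look unmoved.

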